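# Open the tea-box rack for a refill

### The arm

A 6-joint arm with a two-finger parallel gripper is mounted at the origin on the work surface. World frame = base frame: x ahead of the robot, y to its left, z up, the work surface at z = 0. Lengths are in m, angles in rad, forces in N, time in s.
With the tool pointing down it reaches from about 0.275 to 0.875 m from the base axis. Payload 12.5 kg.
Tool frame: the origin (TCP) lies on the centre line of the jaws, within the pads' length; the fingertips stand r.finger_overhang ahead of it and the grasp point (between the pads) lies 3 mm ahead of it (r.finger_overhang is the distance from the TCP to the fingertips, in m); z points along the fingers, y is the direction in which the jaws open and shut (so a half turn about z gives the same grasp; the last joint's range is limited). The gripper opens to 85 mm and grips with 20 to 120 N. Pads are 22 mm wide; open, the fingers measure 114 mm over their backs; the gripper's body (76 mm by 85 mm) begins 54 mm behind the grasp point. The pads swing forward as they close: fully open they stand 13 mm farther back than shut.
Start: joints at [-1.31, 0.351, 1.652, -0, 1.139, -0.085], TCP at [0.186, -0.517, 0.253] pointing down, gripper open.
Joint ranges: [-2.75, 2.75], [-0.79, 2.1], [0.01, 2.65], [-1.57, 4.71], [0.07, 3.14], [-2.87, 2.87]. Speed limits (rad/s): [2.22, 2.22, 2.79, 3.14, 3.14, 3.14].

### API

Orientations are given as a unit quaternion [x, y, z, w].
In Python, from cell import r, optics gives the robot as it stands. The module is installed in compiled form; this text tells all that it offers. Calls block until the motion is done:
- r.move_to(position, orientation): joint-space move of the TCP to a pose.
- r.move_linear(position, rot=None, vel=0.15): straight line of the TCP; rot=None keeps the orientation; vel is the mean speed in m/s.
- r.set_joints(angles): joint-space move.
- r.set_gripper(opening, squeeze=None): opening from 0.0 (shut) to 1.0 (fully open); squeeze is the grip in N (None keeps the last); returns when the fingers have stopped.
- r.sleep(seconds).
- r.inverse_kinematics(position, orientation): joint angles nearest the present ones, or None.
- optics.get_image(name): name is "scene" or "top"; returns a dict with "pixels" (384x512x3 uint8, red, green, blue), "depth" (384x512 float32, m along the optical axis (not along the pixel's ray), 0 where there is no reading), "fx", "fy", "cx", "cy" (pixels), "camera_from_world" (4x4, takes a point from world to camera coordinates). Camera axes: x right, y down, z forward; pixel columns grow to the right and rows downward; lengths in m; the calibration is good to about 2 mm. A picture is of the moment at which its call begins.
A pose or a line that the arm cannot do raises r.PlanningError and nothing moves.
- r.hand_in(): hands the job in, once; it reports no verdict.
Readings, each from a call of its own:
- r.current_t(): time.
- r.current_q(): joint angles.
- r.current_qvel(): joint speeds.
- r.current_effort(): joint torques, N m.
- r.current_tool_pos(): TCP position.
- r.current_ee_rot(): TCP orientation.
- r.current_contact_force(): force on the tool from outside, world axes, zero at the start.
- r.current_torque(): the same for the moment, N m.
- r.current_opening(): opening from 0.0 (shut) to 1.0 (fully open).
Only numpy, scipy, OpenCV 4.12 (cv2) and the standard library are available. Lean on these libraries where they do the work, as an engineer would, in place of code of your own. Each camera call takes 0.05 s, during which the arm holds its last target. There are 200 camera calls.

### The job

Make room in the tea rack on the counter for two fresh boxes: press down the release button of the sliding bookend and, keeping it pressed, push the bookend back along its toothed bar, away from the tea boxes, until it is fully home against the bracket at the end of the bar, then let go. It only needs a fingertip to press and push: lift nothing, do not force the bookend while its ratchet is locked, and leave the tea boxes and everything else on the counter where they stand.

Things in the scene. Friction and masses are not known exactly. Their poses are not given: they have to be found in the camera images.
- rack: Tea-box rack screwed to the counter: tray from x = -80 to +105 mm, y = -230 to +230 mm, 4 mm thick. Origin on the counter; z up, y along the bar. Three tea boxes stand in a row from the fixed end plate (95 mm high) at its -y end. A toothed steel bar (8 mm thick, 32 to 52 mm above the counter) runs along x = +85 mm between two brackets 58 mm high. Back, away from the tea boxes, is the rack's +y.
- bookend (a joint): Slide of the bookend along the bar, m: 0 = nearest the tea boxes, grows towards the rack's +y; 0.130 = fully back against the end bracket. Starts between 0 and 0.055. The ratchet (9 mm pitch, teeth under the bar) blocks the + direction unless the release is pressed; then it slides with about 3 N of friction and stays where left.
- release (a joint): Travel of the release button, m: 0 = up, grows as it is pressed straight down, 0.008 = fully down (at rest it may read up to 0.004, the pawl lying on a tooth). Its spring pushes up with 2.5 N at the start of travel, 7 N fully down. The ratchet is free from about 0.0045 on and locks again when the button comes up.
- release_top (a point): Centre of the top of the release button: light grey pad, 30 mm across the bar, 36 mm along it, on the bookend's black carriage (38 mm wide); 78 mm above the counter when up, 70 mm fully pressed. It lies in a saddle 57 mm long, open above and to both sides: the steel plate (100 mm high) stands on its -y side, the finger grip on its +y side. Moves with the bookend and the button.
- bookend_grip (a point): Centre of the front (-y) face of the finger grip, 90 mm above the counter and 28.5 mm behind (+y of) the button's centre: an upright black block 34 mm wide, 16 mm thick, top 108 mm above the counter. Pushing this face towards +y pushes the bookend back.
- bookend_face (a point): Point in the middle of the bookend's steel plate, on the face that looks at the tea boxes, 54 mm above the counter. The plate is 176 mm wide across the tray and 5 mm thick.
- teabox1: Tea box no. 1 from the fixed end, standing in the rack: a light carton 125 mm (x) by 65 mm (y), 80 mm high. Origin: centre of its underside. To be left alone.
- teabox2: Tea box no. 2 from the fixed end, standing in the rack: a light carton 125 mm (x) by 65 mm (y), 80 mm high. Origin: centre of its underside. To be left alone.
- teabox3: Tea box no. 3 from the fixed end, standing in the rack: a light carton 125 mm (x) by 65 mm (y), 80 mm high. Origin: centre of its underside. To be left alone.
- fresh1: Fresh tea box waiting on the counter beside the bar, on the rack's +x side: the same carton (125 x 65 mm, 80 mm high). Origin: centre of its underside. To be left alone.
- fresh2: Fresh tea box waiting on the counter to the robot's right of the rack: the same carton (125 x 65 mm, 80 mm high). Origin: centre of its underside. To be left alone.
- honey: Honey jar, 60 mm across, 115 mm high. Origin: centre of its underside. To be left alone.
- shaker: Glass sugar shaker with a steel top, 68 mm across, 112 mm high, standing beyond the +y end of the rack. Origin: centre of its underside. To be left alone.
- mug: White mug, 82 mm across, 95 mm high. Origin: centre of its underside. To be left alone.

How it is judged:
On the way, in this order (a step that is already met when the one before it is completed fails the run):
1. the release is pressed down (more than 5 mm) with the bookend still near where it stood (within 15 mm) (value of joint release above 0.005 m and distance of bookend_face from where it was at the start of the episode below 0.015 m), for 0.05 s.
2. the bookend is pushed back to within 5 mm of the end bracket (value of joint bookend above 0.125 m), for 0.1 s.
At the end, for the whole second after the job is handed in: The bookend rests within 5 mm of the end bracket (joint above 0.125 m), its release has come up again (less than 4.8 mm down), and the tea boxes and all the other loose things stand upright within 20 mm of where they were (value of joint bookend above 0.125 m and velocity of joint bookend below 0.01 m/s and value of joint release below 0.0048 m and distance of each of teabox1, teabox2, teabox3, fresh1, fresh2, honey, shaker, mug from where it was at the start of the episode below 0.02 m and angle between each of teabox1, teabox2, teabox3, fresh1, fresh2, honey, shaker, mug's own z axis and vertical below 0.2 rad); the robot touches nothing.
It fails at once if a tea box in the rack is shifted more than 20 mm, lifted or tipped (distance of any of teabox1, teabox2, teabox3 from where it was at the start of the episode above 0.02 m or angle between any of teabox1, teabox2, teabox3's own z axis and vertical above 0.25 rad).
It fails at once if another thing on the counter is shifted more than 20 mm, lifted or tipped (distance of any of fresh1, fresh2, honey, shaker, mug from where it was at the start of the episode above 0.02 m or angle between any of fresh1, fresh2, honey, shaker, mug's own z axis and vertical above 0.25 rad).
It fails at once if the bookend or its release is forced (more than 70 N) (contact force between any of the arm, the fingers and bookend above 70 N).
It also fails if it takes over 32 s, if anything falls off the work surface, if the arm or the gripper's body presses on something with over 40 N, if the wrist force passes 120 N, or if a joint passes its speed limit or range.

## Working session

There is one attempt and no reset: what is moved stays moved. The work goes in short steps, each a Python script; the robot and the scene stay as the last script left them, time stands still between calls to the robot, and variables do not carry over. Pictures are saved under pics/ and viewed, about 8 in all and at most 12, crops included, and the job is handed in when it is done.

```bash
mkdir -p pics; cat > h.py <<'E'
import numpy as np, cv2
from cell import r, optics
def grab(n):
    d=optics.get_image(n); K=np.array([d["fx"],d["fy"],d["cx"],d["cy"]]); T=np.array(d["camera_from_world"])
    z=d["depth"]; v,u=np.mgrid[:z.shape[0],:z.shape[1]]
    P=np.stack([(u-K[2])/K[0]*z,(v-K[3])/K[1]*z,z],-1)
    W=(P-T[:3,3])@T[:3,:3]; W[z==0]=np.nan
    return d["pixels"],W
def save(n,px,s=1.5): cv2.imwrite(f"pics/{n}.png",cv2.resize(px[...,::-1],None,fx=s,fy=s))
E
python3 - <<'E'
from h import *
for n in("top","scene"):
    p,W=grab(n); save(n+"1",p); np.savez(n+"1.npz",p=p,W=W)
print(r.current_t(),r.finger_overhang,r.current_ee_rot())
E
```

```text
0.1 0.022 [ 9.85088488e-01  1.72047724e-01 -5.11481928e-05 -4.99173106e-04]
```

View pics/top1.png

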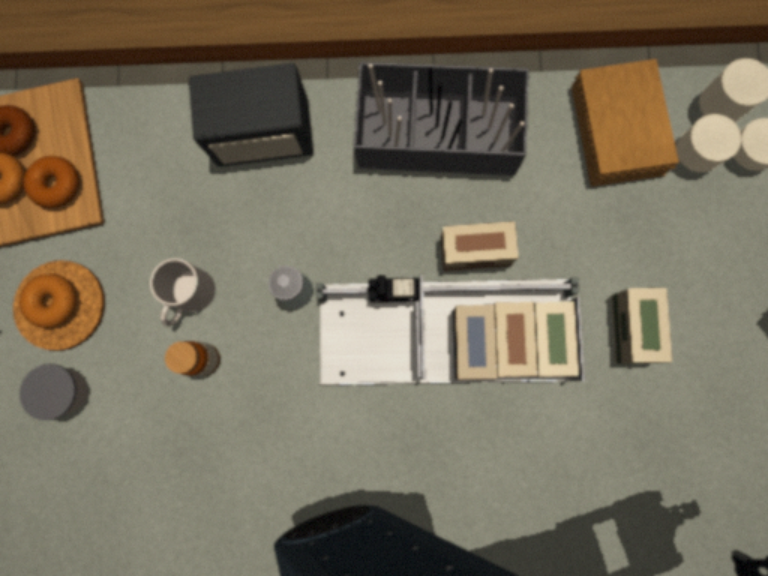

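View pics/scene1.png

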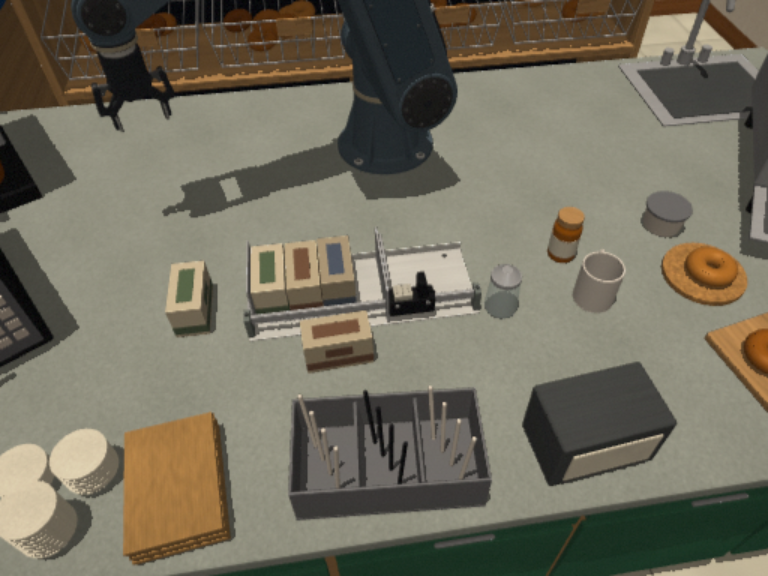

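The top view shows the rack with its bar along the upper edge. The button is at (402,287), the grip at (378,288), the end bracket at (321,291), and the near bracket at (574,286). The shaker stands at (287,283), just beyond the +y end.

```bash
python3 - <<'E'
from h import *
for n in("top1","scene1"):
    f=np.load(n+".npz"); p,W=f["p"].astype(int),f["W"]
    X,Y,Z=W[...,0],W[...,1],W[...,2]
    if n=="top1":
        win=np.zeros(Z.shape,bool); win[180:262,205:395]=1
        t=W[win&(Z>-.003)&(Z<.012)&(p.min(-1)>150)]
        rc=cv2.minAreaRect((t[:,:2]*1000).astype(np.float32)); print("tray",rc,cv2.boxPoints(rc))
        b=W[win&(Z>.045)&(Z<.056)&(np.arange(384)[:,None]<200)]
        print("bar",np.polyfit(b[:,1],b[:,0],1),np.median(b,0),len(b))
    c=W[(p.min(-1)>110)&(Z>.066)&(Z<.086)]
    win=np.zeros(Z.shape,bool)
    if n=="top1": win[184:200,244:282]=1
    else: win[178:212,254:292]=1
    np.set_printoptions(precision=3,suppress=True,linewidth=200)
    m=win&(p.min(-1)>120)&(Z>.066)&(Z<.088)
    q=W[m]; print(n,"button",len(q),q.mean(0),q.min(0),q.max(0),np.ptp(q,0))
    g=W[win&(p.max(-1)<90)&(Z>.098)]; print("grip top",len(g),np.nanmean(g,0),np.nanmin(g,0),np.nanmax(g,0))
    if n=="top1": print((Z[186:200:2,244:284]*1000).round())
E
```

```text
tray ((495.68792724609375, -120.37199401855469), (458.76513671875, 188.60072326660156), 89.76850891113281) [[ 400.46158  -349.3717  ]
 [ 589.0608   -350.13367 ]
 [ 590.9143    108.627716]
 [ 402.31506   109.38968 ]]
bar [0.00076399 0.56685594] [ 0.5670434  -0.16821387  0.05173983] 456
top1 button 135 [ 0.567 -0.047  0.078] [ 0.553 -0.064  0.074] [ 0.581 -0.03   0.082] [0.027 0.033 0.008]
grip top 76 [ 0.566 -0.01   0.107] [ 0.551 -0.016  0.102] [ 0.581 -0.003  0.11 ]
[[ -1.  63.  62.  64.  67.  65.  64. 106. 105. 107. 107. 104. 108.  61.  66.  64.  64.  63.  78.  77.  79.  75.  79.  79.  76.  79.  75.  80.  77.  76.  77.  62.  65.  63.  64.  82.  99. 101.   1.
   -0.]
 [ -0.  65.  63.  65.  60.  63.  60. 107. 106. 104. 108. 108. 106.  70.  67.  63.  65.  64.  75.  79.  74.  77.  79.  76.  81.  77.  79.  79.  82.  78.  79.  64.  64.  66.  66.  74.  97. 100.   5.
    2.]
 [  5.  65.  63.  63.  71.  73.  76. 108. 107. 108. 107. 109. 107.  74.  64.  62.  64.  62.  79.  80.  79.  76.  77.  79.  77.  78.  78.  81.  79.  78.  75.  65.  63.  62.  65.  71. 101.  98.  -0.
    1.]
 [ 65.  69.  
[... 292 characters left out ...]
.  80.  77.  78.  80.  76.  77.  78.  79.  80.  78.  78.  76.  64.  65.  64.  55.  98. 100.  43.
   42.]
 [  3.  65.  63.  65.  64.  66.  64.  98. 105. 102. 102. 103.  97.  78.  61.  62.  63.  65.  77.  75.  77.  78.  77.  77.  81.  78.  81.  78.  80.  77.  75.  65.  65.  60.  63.  54. 100.  98.   6.
    0.]
 [  3.  63.  66.  66.  64.  65.  63.  63.  62.  69.  66.  69.  65.  67.  62.  65.  65.  65.  64.  63.  63.  61.  64.  63.  62.  63.  64.  66.  60.  68.  59.  61.  64.  63.  65.  47. 100. 100.   4.
    5.]]
scene1 button 103 [ 0.562 -0.045  0.08 ] [ 0.509 -0.068  0.075] [ 0.582 -0.026  0.086] [0.072 0.042 0.011]
grip top 61 [ 0.572 -0.008  0.107] [ 0.552 -0.076  0.098] [0.584 0.001 0.113]
```

```bash
cat >> h.py <<'E'
q0=np.array([.70710678,.70710678,0,0]); X,Y0=.567,-.038; OH=.022
np.set_printoptions(precision=4,suppress=True)
E
python3 - <<'E'
from h import *
for s in(1,-1): 
    q=q0*[1,s,1,1]; print(s,r.inverse_kinematics([X,Y0,.2],q),r.inverse_kinematics([X,Y0+.1,.09],q))
q=q0 if abs(r.inverse_kinematics([X,Y0,.2],q0)[5])<abs(r.inverse_kinematics([X,Y0,.2],q0*[1,-1,1,1])[5]) else q0*[1,-1,1,1]
r.set_gripper(0)
r.move_to([X,Y0,.25],q)
r.move_linear([X,Y0,.13+OH],vel=.12)
print(r.current_t(),r.current_tool_pos(),r.current_contact_force(),r.current_opening(),r.current_q())
for n in("top","scene"):
    p,W=grab(n); np.savez(n+"2.npz",p=p,W=W); 
    c=p[140:260,190:340] if n=="top" else p[110:250,210:360]
    save(n+"2",c,4)
E
```

```text
1 [-0.1488  0.4431  1.6566 -0.      1.0419 -0.1488] [ 0.0273  0.6007  1.7187 -0.      0.8222  0.0273]
-1 None NoneTraceback (most recent call last):
  File "<stdin>", line 4, in <module>
TypeError: 'NoneType' object is not subscriptable
```

```bash
python3 - <<'E'
from h import *
r.set_gripper(0)
r.move_to([X,Y0,.25],q0)
r.move_linear([X,Y0,.13+OH],vel=.12)
print(r.current_t(),r.current_tool_pos(),r.current_contact_force(),r.current_opening())
p,W=grab("scene"); np.savez("scene2.npz",p=p,W=W); save("scene2",p[90:240,210:360],4)
E
```

```text
4.025 [ 0.5674 -0.0381  0.1527] [-0.0338 -0.1082 -0.844 ] 0.0016730979143057714
```

View pics/scene2.png

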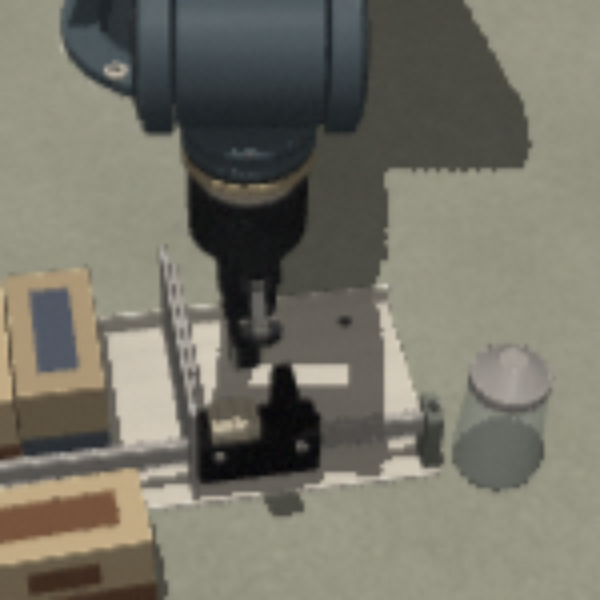

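The closed fingertip at crop (245,360) hangs above the saddle, between the plate (195,410) and the grip (283,385). I'll descend in small steps and watch the force.

```bash
python3 - <<'E'
from h import *
f0=r.current_contact_force()
r.move_linear([X,Y0,.084+OH],vel=.08)
print(r.current_contact_force()-f0)
for z in np.arange(.080,.0695,-.002):
    r.move_linear([X,Y0,z+OH],vel=.04)
    f=r.current_contact_force()-f0
    print(round(z,4),r.current_tool_pos()[2]-OH,f,r.current_t())
    if f[2]>18 or abs(f[1])>10 or abs(f[0])>10: break
p,W=grab("scene"); save("scene3",p[110:230,230:350],5)
E
```

```text
[-1.0934  0.5046 -0.5022]
0.08 0.08005913976297321 [-1.1068  0.3513  0.7073] 5.05
0.078 0.07812941035617732 [ 0.2695 -1.2878 -0.0037] 5.3
0.076 0.07611301257993008 [0.1474 0.3492 3.0806] 5.55
0.074 0.07406399226744514 [-0.3283  1.0809  3.7796] 5.8
0.072 0.07214732052312481 [-0.778   0.9022  5.5544] 6.05
0.07 0.07025064167234524 [-0.5572  1.7518  6.6297] 6.3
```

View pics/scene3.png

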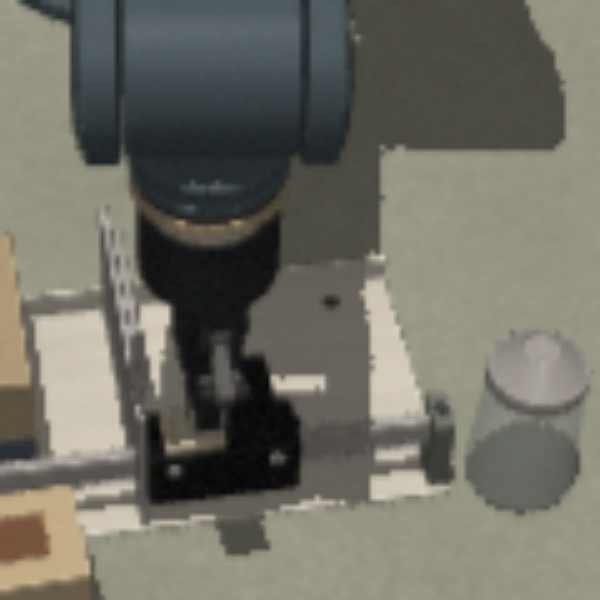

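The spring force of 6.6 N shows the button nearly fully down, about 7 mm. The picture shows the fingertip in the saddle on the pad. I'll push next, stopping if the resistance gets high.

```bash
python3 - <<'E'
from h import *
y=Y0
for i in range(60):
    y+=.006 if y<.03 else .003
    r.move_linear([X,y,.0702+OH],vel=.05)
    f=r.current_contact_force(); p=r.current_tool_pos()
    print(round(y,4),p,f,round(r.current_t(),2))
    if abs(f[1])>13 or abs(f[0])>12 or f[2]>18 or f[2]<1 or y>.085 or r.current_t()>22: break
p,W=grab("scene"); np.savez("scene4.npz",p=p,W=W); save("scene4",p[110:230,230:350],5)
E
```

```text
-0.032 [ 0.5672 -0.032   0.0926] [0.1846 0.7059 6.5955] 6.62
-0.026 [ 0.5673 -0.026   0.0925] [0.538  0.4726 6.646 ] 6.88
-0.02 [ 0.5673 -0.02    0.0926] [0.7274 1.094  6.2801] 7.15
-0.014 [ 0.5673 -0.014   0.0926] [-0.1943  1.6156  6.1504] 7.42
-0.008 [ 0.5674 -0.008   0.0926] [0.896  1.6879 6.8474] 7.68
-0.002 [ 0.5674 -0.002   0.0926] [0.6426 1.1114 5.9489] 7.95
0.004 [0.5674 0.004  0.0926] [0.2828 1.2312 6.1381] 8.22
0.01 [0.5674 0.01   0.0926] [0.7391 0.9657 7.0149] 8.48
0.016 [0.5674 0.016  0.0926] [0.749  1.612  6.9372] 8.75
0.022 [0.5675 0.022  0.0926] [1.1018 1.4967 6.0351] 9.02
0.028 [0.5675 0.028  0.0926] [0.4074 1.792  5.6988] 9.28
0.034 [0.5674 0.034  0.0926] [1.1441 0.518  7.1445] 9.55
0.037 [0.5674 0.0368 0.0926] [ 0.7307 -0.616   7.1741] 9.8
0.04 [0.5674 0.0398 0.0926] [ 0.623  -0.6593  6.773 ] 10.05
0.043 [0.5674 0.0428 0.0926] [ 0.5549 -1.7107  6.359 ] 10.3
0.046 [0.5674 0.0458 0.0926] [-0.7587 -1.6633  5.4134] 10.55
0.049 [0.5674 0.0488 0.0926] [ 0.0801 -1.5408  5.864 ] 10.8
0.052 [0.5674 0.0516 0.0926] [ 0.7666 -1.8266  6.9549] 11.05
0.055 [0.5674 0.0522 0.0926] [ -0.3961 -22.3604   8.1717] 11.3
```

View pics/scene4.png

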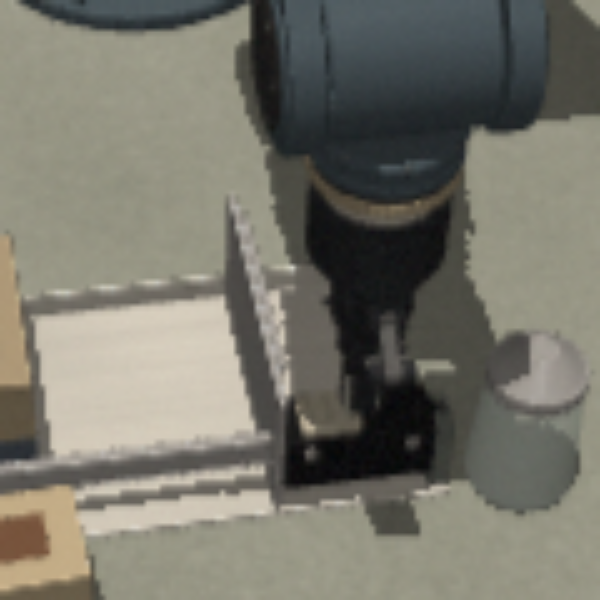

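There was a sudden 22 N stop, and the picture shows the carriage end against the end bracket at crop (440,440). I'll relax the push, lift straight up and check.

```bash
python3 - <<'E'
from h import *
r.move_linear([X,.0525,.0702+OH],vel=.02); print(r.current_contact_force())
r.move_linear([X,.0520,.085+OH],vel=.05); print(r.current_contact_force())
r.move_linear([X,.0505,.16+OH],vel=.12)
r.move_linear([.40,-.15,.25],vel=.25)
print(r.current_t(),r.current_contact_force())
f=np.load("top1.npz"); p0,W0=f["p"].astype(int),f["W"]
px,W=grab("top"); save("top5",px); p2,_=grab("scene"); save("scene5",p2)
p=px.astype(int)
m=(p.min(-1)>110)&(W[...,2]>.066)&(W[...,2]<.09)&(abs(W[...,0]-.567)<.02)&(W[...,1]>-.06)&(W[...,1]<.09)
b=W[m]; print("button",len(b),b.mean(0),np.median(b,0),b.min(0),b.max(0))
m=(W[...,2]>.1)&(W[...,2]<.113)&(abs(W[...,0]-.567)<.02)&(W[...,1]>.04)&(W[...,1]<.12)
b=W[m]; print("grip",len(b),b.mean(0),b.min(0),b.max(0))
E
```

```text
[ 0.8124 -2.7917  6.353 ]
[ 0.6775 -2.1931  1.4276]
14.075 [ 1.3569  0.337  -0.5721]
button 169 [0.5676 0.0304 0.0771] [0.5668 0.0318 0.0772] [0.5472 0.0008 0.0692] [0.5828 0.0501 0.0825]
grip 78 [0.5677 0.0706 0.1074] [0.5523 0.064  0.1029] [0.5834 0.0775 0.112 ]
```

View pics/top5.png

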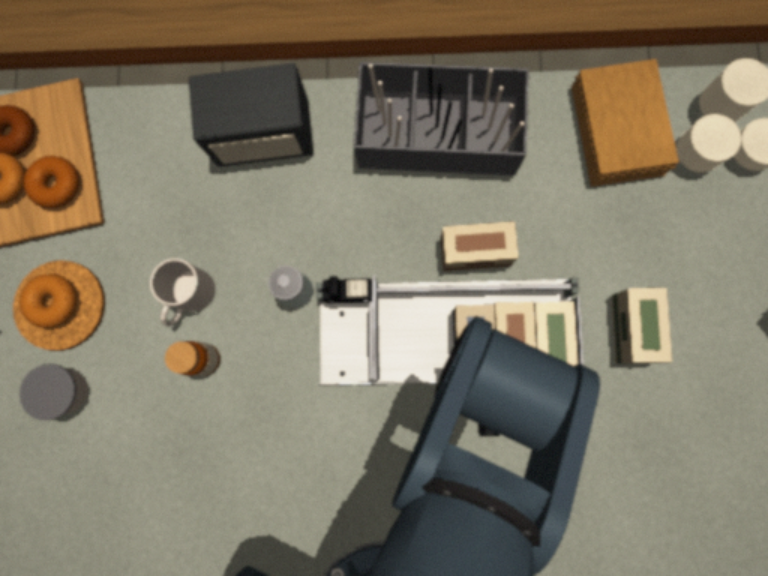

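View pics/scene5.png

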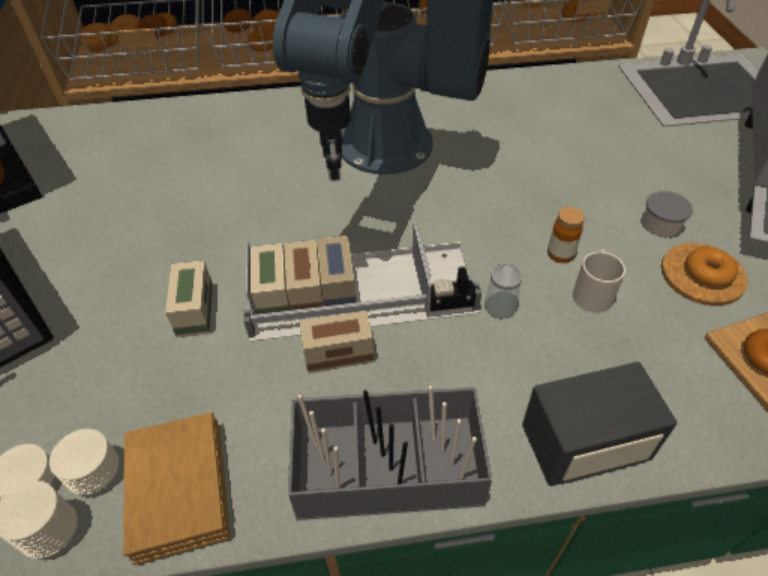

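```bash
python3 -c "
from cell import r
r.hand_in(); print(r.current_t())"
```

```text
the job is handed in; nothing more can be done
the job is handed in; nothing more can be done
```

The bookend is back against the end bracket, its release is up again, and I handed the job in at about 14 s of the 32 s allowed. The hand-in gives no verdict.

**What I did:** With the gripper shut, I pressed the release down about 7 mm, with 6.6 N on the fingertip. Keeping it pressed, I pushed the finger grip towards the rack's +y until the force rose suddenly to 22 N, well under the 70 N limit. I then relaxed the push, lifted straight up and moved the arm clear.

**Last checks:**
- **Bookend:** It moved about 80 mm. The pictures show the carriage against the end bracket, and the grip is still where the push ended, within about 1 mm. I could not read the bookend joint directly, so "fully home" rests on the hard stop and the pictures.
- **Release:** The depth image puts the button top at about 77 mm, so it has come up.
- **Everything else:** The tea boxes, fresh boxes, honey jar, shaker and mug look unmoved and upright in the before and after pictures. I judged this by eye and did not measure their positions. In the last top view the arm hides part of the tea boxes, but the scene view shows them in place.
- **Robot:** It was touching nothing, with about 1 N of sensor noise.

No check failed or disagreed.

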